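Clear the build plate into the parts trays

TASK

The print run is done: take the four finished parts (orange gear with its hub, white bearing block, blue wing knob, green housing) off the build plate one at a time and set each down upright, not dropped, flat on the free floor of the tray that already holds a part like it. Leave the striped purge tower and the failed, half-printed gear where they are on the plate.

Things in the scene. Friction and masses are not known exactly. Their poses are not given: they have to be found in the camera images.
- gear: Finished print: orange spur gear with a tall hub. Toothed disc 50 mm across and 12 mm thick, hub 24 mm in diameter standing on it up to 38 mm total height. Stands on the build plate, a dark sheet 256 x 256 x 3 mm on the bench. Origin: centre of its underside; z up. About 35 g. Grip the hub.
- bearing_block: Finished print: white bearing block (pillow block). Foot 56 (x) x 28 (y) x 10 mm; above it a body 36 mm long (x) and 24 mm thick (y) with a rounded top, 46 mm total height, with flat faces on the two y sides. Origin: centre of its underside; z up. About 45 g. Grip across y (24 mm) on the flat faces. Stands on the build plate.
- wing_knob: Finished print: blue wing knob. Round foot 40 mm in diameter, 14 mm high; on it an upright wing 52 mm long (x), 12 mm thick (y), up to 40 mm total height. Origin: centre of its underside; z up. About 30 g. Grip the wing across y (12 mm). Stands on the build plate.
- housing: Finished print: green open-topped sensor housing, a small box 50 (x) x 40 (y) x 34 mm high with 3 mm walls. Origin: centre of its underside; z up. About 32 g. Grip its outside across y (40 mm). Stands on the build plate.
- purge_tower: Purge tower, waste: square block 30 x 30 x 44 mm in thin white, orange, blue and green layers. It stays on the build plate. Origin: centre of its underside; z up.
- failed_gear: Failed print: orange gear that stopped early, a toothed disc 50 mm across and only 8 mm thick, no hub, with the open infill lattice showing on top. It stays on the build plate. Origin: centre of its underside; z up.
- gear_tray: Shallow dark-grey parts tray that already holds one orange gear like the finished one. Fixed. Outside 172 (x) x 96 (y) x 18 mm high, walls and floor 4 mm thick. Origin: centre of its underside; x along its length, towards the end where the earlier part stands, 38 to 45 mm from the origin. The -x half is free; its middle is at x = -41 mm.
- bearing_block_tray: Shallow dark-grey parts tray that already holds one white bearing block. Fixed. Outside 172 (x) x 96 (y) x 18 mm high, walls and floor 4 mm thick. Origin: centre of its underside; x along its length, towards the end where the earlier part stands, 38 to 45 mm from the origin. The -x half is free; its middle is at x = -41 mm.
- wing_knob_tray: Shallow dark-grey parts tray that already holds one blue wing knob. Fixed. Outside 172 (x) x 96 (y) x 18 mm high, walls and floor 4 mm thick. Origin: centre of its underside; x along its length, towards the end where the earlier part stands, 38 to 45 mm from the origin. The -x half is free; its middle is at x = -41 mm.
- housing_tray: Shallow dark-grey parts tray that already holds one green open-topped housing. Fixed. Outside 172 (x) x 96 (y) x 18 mm high, walls and floor 4 mm thick. Origin: centre of its underside; x along its length, towards the end where the earlier part stands, 38 to 45 mm from the origin. The -x half is free; its middle is at x = -41 mm.
There are look-alikes about, which are no part of the job. What is shaped like the housing but yellow is not meant.

How it is judged:
By the outcome, as a careful person would: the job done as asked, in the order asked, and still so for the second after the job is handed in, with the robot touching nothing.
It also fails if it takes over 96 s, if anything falls off the work surface, if the arm or the gripper's body presses on something with over 40 N, if the wrist force passes 120 N, or if a joint passes its speed limit or range.

ROBOT

A 6-joint arm with a two-finger parallel gripper is mounted at the origin on the work surface. World frame = base frame: x ahead of the robot, y to its left, z up, the work surface at z = 0. Lengths are in m, angles in rad, forces in N, time in s.
With the tool pointing down it reaches from about 0.35 to 0.775 m from the base axis. Payload 5.5 kg.
Tool frame: the origin (TCP) lies midway between the tips of the shut fingers; the grasp point (between the pads) lies 19 mm behind it; z points along the fingers, y is the direction in which the jaws open and shut (so a half turn about z gives the same grasp; the last joint's range is limited). The gripper opens to 85 mm and grips with 20 to 120 N. Pads are 22 mm wide; open, the fingers measure 114 mm over their backs; the gripper's body (76 mm by 85 mm) begins 54 mm behind the grasp point. The pads swing forward as they close: fully open they stand 13 mm farther back than shut.
Start: joints at [1.174, 0.313, 0.046, 1.304, 0, 1.431], TCP at [0.146, 0.556, 0.231] pointing down, gripper open.
Joint ranges: [-2.76, 2.76], [-0.86, 1.69], [-1.03, 1.26], [-2.2, 2.34], [-1.47, 1.5], [-3.14, 3.14]. Speed limits (rad/s): [2.57, 2.57, 3.14, 3.14, 3.14, 3.14].

INTERFACE

Orientations are given as a rotation vector (axis times angle).
In Python, from bench import * gives the robot as it stands. The module is installed in compiled form; this text tells all that it offers.
- The arm moves only by the tool play_rows, never from a script. Its argument "motion" is a list of rows, each an object with "linear": the shift along the world's x, y, z scaled (see below), a list of three; "roll": the turn about the world's z scaled (see below); "jaw": the opening, from -1 (shut) to 1 (fully open). A call has exactly 10 rows; each row is the pose to reach, as a shift and turn from the pose measured when the call began; what a row does not reach only later rows make up. The controller multiplies each number of a shift by 15 cm and each number of a turn by 45 degrees. A row lasts 1/8 s, in which the tool goes at most 62.5 mm and 10.7 degrees, less where a joint would pass 70% of its speed; a pose out of reach is approached as far as the arm can. A call with a number of a shift or a turn outside -1 to 1 is refused whole. A call with a gripper value outside its range is refused whole. The fingers move at their own pace and stop on an object; "grip_force" is the grip in N (left out, the last holds). Time passes only in rows, so rows that repeat a pose let the fingers close, or fill a call up. It gives the time, the measured TCP pose, the force and the opening at its end, in the units of the state.
- read_state(): the state, without advancing time (a new reading comes with each control period).
- get_image(name): name is "scene" or "side" or "wrist"; returns a dict with "pixels" (384x512x3 uint8, red, green, blue), "depth" (384x512 float32, m along the optical axis (not along the pixel's ray), 0 where there is no reading), "fx", "fy", "cx", "cy" (pixels), "pose" (4x4, takes a point from camera to world coordinates); the wrist camera has in their place "mount" (4x4, takes a point from camera to tool coordinates, whose origin is the TCP and whose axes are the flange's). Camera axes: x right, y up, looking along -z (the intrinsics and any distortion apply to the point x, -y, -z); pixel columns grow to the right and rows downward; lengths in m; the calibration is good to about 2 mm. A picture is of the moment at which its call begins: read the wrist's pose just before it.
- hand_in(): hands the job in, once; it reports no verdict.
Trained networks look in a picture, given as the dict that the camera call returned (one of the last four; its "shot" number tells which), for a name from the list of things; names that differ only in an ending like _2 or _b are one class to them, and where a whole thing is asked for, a point or a joint stands for the part that bears it (a point fixed in the world has none). Each returns a list of dicts, best first, with "conf" (0 to 1); they miss things now and then, are a little off and sometimes report something else, mostly with a low value. They report only what shows in the picture. A call takes as long as a camera call. They do not tell look-alikes from the thing itself.
- masks_of(picture, name): "pixels" (384x512 bool, what is visible of it) and "rect" ([left, top, right, bottom] in pixels, round what is visible of it).
- landmark_of(picture, name): "position" ([column, row] in pixels: a listed point, or the origin of a listed thing).
The state is a dict: "clock": time; "joint_positions": joint angles; "qvel": joint speeds; "joint_efforts": joint torques, N m; "position": TCP position; "tool_rot": TCP orientation; "wrist_force": force on the tool from outside, world axes, zero at the start; "moment": the same for the moment, N m; "width": finger opening in m.
Only numpy, scipy, OpenCV 4.12 (cv2) and the standard library are available. Lean on these libraries where they do the work, as an engineer would, in place of code of your own. Each camera call takes 0.05 s, during which the arm holds its last target.

## Working session

There is one attempt and no reset: what is moved stays moved. The work goes in short steps, Python scripts to look and compute and a tool call to move; the robot and the scene stay as the last step left them, time stands still between calls to the robot, and variables do not carry over. Pictures are saved under pics/ and viewed, and the job is handed in when it is done.

Besides the shell and the picture viewer there is one more tool, called after "Request:" by a JSON object that holds its "fn" and its "kwargs", one argument or row to a line. play_rows: Moves the arm, as the interface text tells. Shifts and turns lie within -1 to 1; 1 stands for 15 cm of shift or 45 degrees of turn. Its arguments: {"type":"object","properties":{"motion":{"type":"array","items":{"type":"object","properties":{"linear":{"type":"array","items":{"type":"number","minimum":-1,"maximum":1}},"roll":{"type":"number","minimum":-1,"maximum":1},"jaw":{"type":"number"}}}},"grip_force":{"type":"number"}},"required":["motion"]}

```bash
mkdir -p pics; cat > h.py <<'E'
from bench import *
import numpy as np, cv2
def save(im,n): cv2.imwrite('pics/'+n+'.png',cv2.cvtColor(im['pixels'],cv2.COLOR_RGB2BGR))
def cloud(im,pose=None):
    d=im['depth'];v,u=np.mgrid[0:384,0:512]
    P=np.stack([(u-im['cx'])/im['fx']*d,-(v-im['cy'])/im['fy']*d,-d],-1)
    T=im['pose'] if pose is None else pose
    return P@T[:3,:3].T+T[:3,3]
E
python3 - <<'E'
from h import *
for n in ['scene','side','wrist']:
    im=get_image(n);save(im,n+'0')
    print(n,im['fx'],im['cx'],im['cy'],[k for k in im], im.get('pose',im.get('mount')))
print(read_state())
E
```

```text
scene 491.8797008257446 255.3756845943169 194.89827246636182 ['pixels', 'depth', 'fx', 'fy', 'cx', 'cy', 'pose', 'shot'] [[-0.53590457 -0.6577212   0.52934782  1.14841799]
 [ 0.84416205 -0.42784577  0.32301459  0.37344538]
 [ 0.01402568  0.61996034  0.78450778  0.95668652]
 [ 0.          0.          0.          1.        ]]
side 412.1647791982442 252.23610583186135 191.21282388705436 ['pixels', 'depth', 'fx', 'fy', 'cx', 'cy', 'pose', 'shot'] [[ 7.37854293e-01  4.79309759e-01 -4.75219105e-01 -7.38274512e-02]
 [-6.74959871e-01  5.24456721e-01 -5.19012833e-01 -6.47748868e-01]
 [ 4.63937559e-04  7.03709672e-01  7.10487496e-01  9.25664507e-01]
 [ 0.00000000e+00  0.00000000e+00  0.00000000e+00  1.00000000e+00]]
wrist 291.5386396383935 250.9095589846959 192.29726270925028 ['pixels', 'depth', 'fx', 'fy', 'cx', 'cy', 'mount', 'shot'] [[-6.86422942e-04  9.63339319e-01  2.68285082e-01  6.82663910e-02]
 [ 9.99999468e-01  4.54863049e-04  9.25266198e-04 -9.88407858e-04]
 [ 7.69312339e-04  2.68285574e-01 -9.63339119e-01 -1.43788958e-01]
 [ 0.00000000e+00  0.00000000e+00  0.00000000e+00  1.00000000e+00]]
{'clock': 0.15, 'joint_positions': array([ 1.17438868e+00,  3.13829865e-01,  4.52285769e-02,  1.30359670e+00,
       -4.94708207e-09,  1.43118161e+00]), 'qvel': array([-0.00058503, -0.00219819,  0.00319634, -0.00255249, -0.00041362,
       -0.00071731]), 'joint_efforts': array([ 1.88082355e-03, -4.81067348e+01,  2.98814088e+01,  1.39092453e-02,
       -8.25476332e-05,  9.86606807e-06]), 'position': array([0.14590523, 0.55578072, 0.23060795]), 'tool_rot': array([-4.02214383e-01, -3.11536378e+00,  2.12286884e-03]), 'wrist_force': array([-0.68372816,  0.40811897,  1.14371165]), 'moment': array([-0.04542506, -0.06040422, -0.0392233 ]), 'width': 0.08533832091304354}
```

View pics/scene0.png

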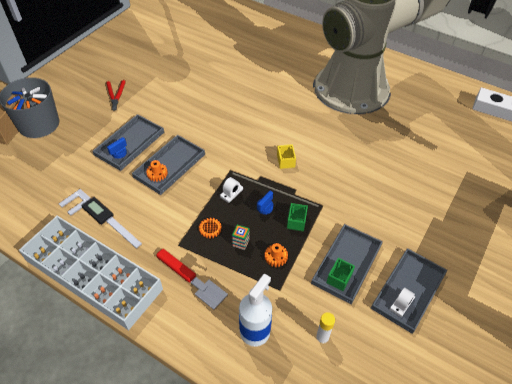

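View pics/side0.png

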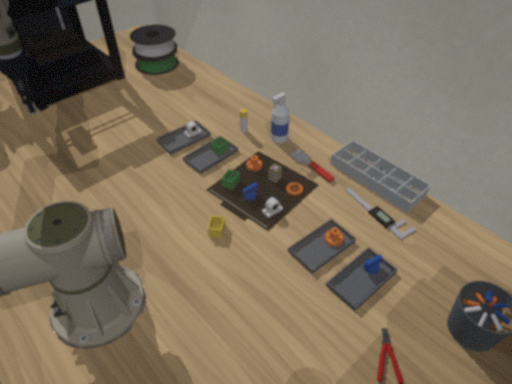

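View pics/wrist0.png

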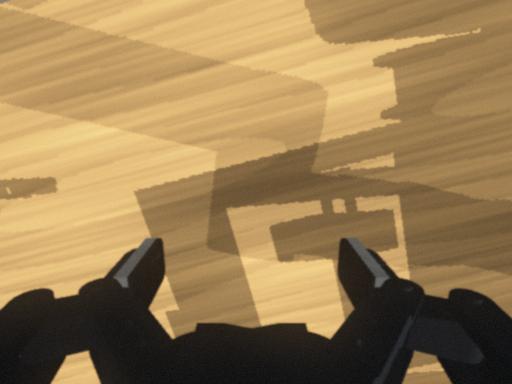

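The scene picture shows the plate in the middle: white block (231,189), knob (265,203), green housing (298,216), gear (276,254), failed gear (210,228), tower (241,236). The trays are knob (118,147) and gear (157,172) on the left, housing (341,272) and block (403,300) on the right. I'll measure everything from depth.

```bash
cat > m.py <<'E'
from h import *
def meas(ims,xr=(0.2,0.85),yr=(-0.5,0.5)):
    P=np.concatenate([cloud(i)[i['depth']>0] for i in ims]);C=np.concatenate([i['pixels'][i['depth']>0] for i in ims])
    return P,C
E
python3 - <<'E'
from m import *
ims=[get_image('scene'),get_image('side')]
for im in ims:
    P=cloud(im)
    b=(P[...,2]<0.01)&(abs(P[...,0]-0.5)<.3)&(abs(P[...,1])<.4)&(im['depth']>0)
    print('bench z',np.percentile(P[b][:,2],[5,25,50,75,95]))
names=['gear','bearing_block','wing_knob','housing','purge_tower','failed_gear','gear_tray','bearing_block_tray','wing_knob_tray','housing_tray']
for k,im in enumerate(ims):
    P=cloud(im)
    for n in names:
        for m in masks_of(im,n):
            if m['conf']<.2: continue
            q=P[m['pixels']&(im['depth']>0)]
            print(k,n,round(m['conf'],2),m['rect'],q.mean(0).round(3),q.min(0).round(3),q.max(0).round(3))
np.savez('im.npz',**{f'{a}{k}':ims[k][a] for k in (0,1) for a in ('pixels','depth','pose')})
# top-down map 2mm/px... x up,y left
s=0.0015
for k,im in enumerate(ims):
    P=cloud(im);H=np.full((500,560),-1.);M=np.zeros((500,560,3),np.uint8)
    u8=cv2.resize(im['pixels'],None,fx=4,fy=4,interpolation=cv2.INTER_LINEAR);P4=cv2.resize(P,None,fx=4,fy=4,interpolation=cv2.INTER_NEAREST)
    r=((0.85-P4[...,0])/s).astype(int);c=((0.42-P4[...,1])/s).astype(int)
    ok=(r>=0)&(r<500)&(c>=0)&(c<560)
    o=np.argsort(P4[ok][:,2]);M[r[ok][o],c[ok][o]]=u8[ok][o]
    cv2.imwrite(f'pics/top{k}.png',M[...,::-1])
E
```

```text
bench z [-0.00134625  0.00063096  0.00213328  0.00388425  0.00678905]
bench z [-0.0040473  -0.0021297  -0.00073258  0.00090325  0.00414656]
0 gear 0.58 [262.9, 244.2, 285.7, 267.9] [0.634 0.117 0.022] [0.595 0.089 0.002] [0.656 0.14  0.047]
0 bearing_block 0.61 [220.5, 177.0, 242.7, 201.3] [ 0.539 -0.069  0.029] [ 0.491 -0.108  0.001] [ 0.562 -0.054  0.056]
0 wing_knob 0.8 [255.9, 193.3, 273.9, 212.3] [0.532 0.025 0.031] [0.502 0.002 0.007] [0.553 0.041 0.048]
0 housing 0.92 [286.5, 202.6, 306.1, 230.3] [0.519 0.105 0.022] [0.475 0.074 0.002] [0.55  0.133 0.042]
0 housing 0.64 [281.2, 146.7, 294.6, 166.9] [ 0.365 -0.015  0.02 ] [ 0.336 -0.047  0.   ] [0.397 0.016 0.039]
0 purge_tower 0.75 [235.8, 224.6, 247.9, 246.9] [0.646 0.031 0.038] [0.622 0.012 0.005] [0.659 0.045 0.054]
0 purge_tower 0.31 [200.3, 217.3, 221.5, 235.5] [ 0.649 -0.053  0.012] [ 0.623 -0.078  0.005] [ 0.672 -0.029  0.017]
0 failed_gear 0.78 [199.2, 218.2, 221.0, 240.4] [ 0.649 -0.053  0.011] [ 0.619 -0.082 -0.001] [ 0.673 -0.028  0.017]
0 gear_tray 0.94 [135.9, 134.6, 206.8, 195.9] [ 0.536 -0.259  0.009] [ 0.455 -0
[... 1152 characters left out ...]

1 failed_gear 0.48 [288.8, 182.2, 300.9, 196.5] [ 0.643 -0.061  0.009] [ 0.62  -0.083  0.001] [ 0.671 -0.033  0.015]
1 gear_tray 0.57 [286.7, 215.5, 357.0, 274.0] [ 0.533 -0.262  0.006] [ 0.452 -0.316 -0.004] [ 0.629 -0.209  0.021]
1 bearing_block_tray 0.63 [159.2, 122.9, 211.6, 153.6] [0.53  0.393 0.006] [ 0.455  0.339 -0.006] [0.629 0.475 0.022]
1 wing_knob_tray 0.98 [327.3, 248.0, 398.0, 314.5] [ 0.529 -0.402  0.005] [ 0.448 -0.452 -0.003] [ 0.64  -0.347  0.043]
1 housing_tray 0.59 [181.5, 135.5, 240.3, 174.6] [0.538 0.249 0.006] [ 0.466  0.198 -0.007] [0.645 0.323 0.04 ]
1 housing_tray 0.42 [262.9, 198.9, 282.2, 214.5] [ 0.525 -0.079  0.025] [ 0.502 -0.093 -0.002] [ 0.567 -0.03   0.05 ]
```

```bash
python3 - <<'E'
import cv2,numpy as np
a=cv2.imread('pics/top0.png');cv2.imwrite('pics/top0b.png',cv2.morphologyEx(a,cv2.MORPH_CLOSE,np.ones((5,5))))
a=cv2.imread('pics/scene0.png')[110:340,85:455];cv2.imwrite('pics/crop0.png',cv2.resize(a,(800,497),interpolation=cv2.INTER_CUBIC))
E
```

```text
(no output)
```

View pics/top0b.png

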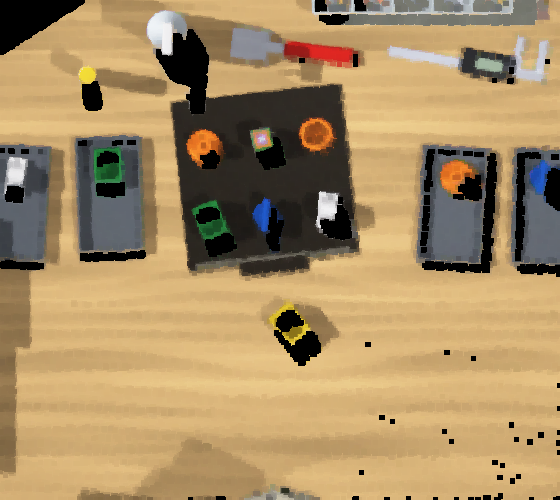

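View pics/crop0.png

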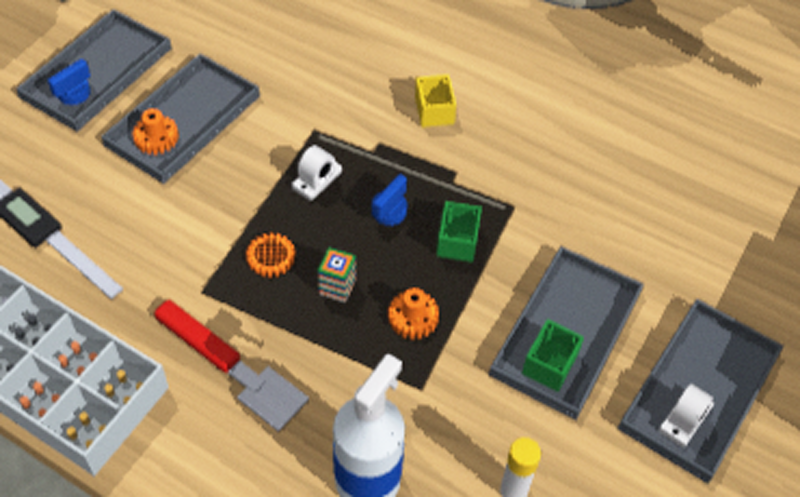

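Request:
{"fn": "play_rows", "kwargs": {
  "motion": [
    {"linear": [0.25, -0.33, 0], "roll": 0.1, "jaw": 1},
    {"linear": [0.5, -0.66, 0], "roll": 0.2, "jaw": 1},
    {"linear": [0.77, -1, 0], "roll": 0.327, "jaw": 1},
    {"linear": [0.77, -1, 0], "roll": 0.327, "jaw": 1},
    {"linear": [0.77, -1, 0], "roll": 0.327, "jaw": 1},
    {"linear": [0.77, -1, 0], "roll": 0.327, "jaw": 1},
    {"linear": [0.77, -1, 0], "roll": 0.327, "jaw": 1},
    {"linear": [0.77, -1, 0], "roll": 0.327, "jaw": 1},
    {"linear": [0.77, -1, 0], "roll": 0.327, "jaw": 1},
    {"linear": [0.77, -1, 0], "roll": 0.327, "jaw": 1}
  ]
}}

```text
clock: 2.5
position: [0.2614, 0.4063, 0.2313]
tool_rot: [0.001, -3.142, 0.0]
wrist_force: [0.2, -0.2, 0.1]
width: 0.0855
```

Request:
{"fn": "play_rows", "kwargs": {
  "motion": [
    {"linear": [0.25, -0.33, 0], "roll": 0, "jaw": 1},
    {"linear": [0.5, -0.66, 0], "roll": 0, "jaw": 1},
    {"linear": [0.77, -1, 0], "roll": 0, "jaw": 1},
    {"linear": [0.77, -1, 0], "roll": 0, "jaw": 1},
    {"linear": [0.77, -1, 0], "roll": 0, "jaw": 1},
    {"linear": [0.77, -1, 0], "roll": 0, "jaw": 1},
    {"linear": [0.77, -1, 0], "roll": 0, "jaw": 1},
    {"linear": [0.77, -1, 0], "roll": 0, "jaw": 1},
    {"linear": [0.77, -1, 0], "roll": 0, "jaw": 1},
    {"linear": [0.77, -1, 0], "roll": 0, "jaw": 1}
  ]
}}

```text
clock: 3.75
position: [0.3768, 0.2565, 0.2313]
tool_rot: [0.001, -3.142, -0.0]
wrist_force: [0.1, 0.2, -0.4]
width: 0.0854
```

Request:
{"fn": "play_rows", "kwargs": {
  "motion": [
    {"linear": [0.25, -0.33, 0], "roll": 0, "jaw": 1},
    {"linear": [0.5, -0.66, 0], "roll": 0, "jaw": 1},
    {"linear": [0.77, -1, 0], "roll": 0, "jaw": 1},
    {"linear": [0.77, -1, 0], "roll": 0, "jaw": 1},
    {"linear": [0.77, -1, 0], "roll": 0, "jaw": 1},
    {"linear": [0.77, -1, 0], "roll": 0, "jaw": 1},
    {"linear": [0.77, -1, 0], "roll": 0, "jaw": 0.2},
    {"linear": [0.77, -1, 0], "roll": 0, "jaw": 0.2},
    {"linear": [0.77, -1, 0], "roll": 0, "jaw": 0.2},
    {"linear": [0.77, -1, 0], "roll": 0, "jaw": 0.2}
  ]
}}

```text
clock: 5.0
position: [0.4922, 0.1067, 0.2313]
tool_rot: [-0.002, 3.142, 0.0]
wrist_force: [0.4, -0.3, -0.3]
width: 0.0515
```

```bash
cat >> h.py <<'E'
from scipy.spatial.transform import Rotation as Ro
def wrist():
    s=read_state();im=get_image('wrist')
    T=np.eye(4);T[:3,:3]=Ro.from_rotvec(s['tool_rot']).as_matrix();T[:3,3]=s['position']
    return s,im,T@im['mount']
E
python3 - <<'E'
from h import *
s,im,T=wrist();save(im,'w1')
print(s['clock'],s['position'],s['tool_rot'],s['width'])
P=cloud(im,T);np.savez('w1.npz',P=P,d=im['depth'],px=im['pixels'])
for n in ['gear','bearing_block','wing_knob','housing','purge_tower','failed_gear']:
    for m in masks_of(im,n)[:3]:
        if m['conf']<.2: continue
        q=P[m['pixels']&(im['depth']>0)]
        print(n,round(m['conf'],2),m['rect'],np.median(q,0).round(3),np.percentile(q,3,0).round(3),np.percentile(q,97,0).round(3))
pl=P[(abs(P[...,0]-.58)<.1)&(abs(P[...,1]-.03)<.1)&(P[...,2]<.01)]
print(len(pl),np.percentile(pl[:,2],[10,50,90]))
E
```

```text
5.0 [0.49222088 0.10669455 0.2313361 ] [-1.89316305e-03  3.14153015e+00  8.12116698e-05] 0.051528373482201933
gear 0.83 [237.9, 250.3, 273.4, 287.9] [0.622 0.111 0.017] [0.606 0.089 0.004] [0.646 0.135 0.043]
bearing_block 0.82 [88.0, 177.9, 120.9, 217.7] [ 0.527 -0.067  0.037] [ 0.507 -0.084  0.01 ] [ 0.552 -0.059  0.051]
wing_knob 0.87 [166.1, 176.9, 201.8, 219.1] [0.524 0.023 0.035] [0.501 0.002 0.013] [0.548 0.036 0.045]
housing 0.88 [224.8, 164.6, 274.7, 216.0] [0.522 0.102 0.015] [0.492 0.079 0.005] [0.544 0.125 0.039]
housing 0.6 [107.2, 20.1, 173.2, 92.3] [ 0.362 -0.021  0.017] [ 0.338 -0.042  0.003] [0.391 0.01  0.036]
purge_tower 0.56 [193.5, 269.8, 206.6, 296.4] [0.644 0.039 0.04 ] [0.634 0.034 0.009] [0.652 0.042 0.05 ]
failed_gear 0.76 [120.2, 258.2, 148.5, 282.5] [ 0.635 -0.061  0.012] [ 0.623 -0.079  0.006] [ 0.651 -0.042  0.014]
13704 [0.00339608 0.00438667 0.00560801]
```

View pics/w1.png

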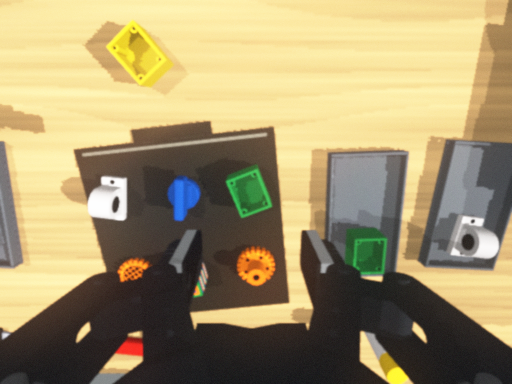

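The wrist view shows the whole plate: gear at (256,266), housing (249,191), knob (183,198), block (108,200), with both +y trays on the right and their free halves towards the robot (top). Next come exact centres and yaws.

```bash
cat > fit.py <<'E'
import numpy as np,cv2
def rect(q): 
    (c,wh,a)=cv2.minAreaRect((q[:,:2]*1000).astype(np.float32)); return np.round(c,1),np.round(wh,1),round(a,1)
def near(P,c,r,z0,z1,msk=None):
    m=(np.hypot(P[...,0]-c[0],P[...,1]-c[1])<r)&(P[...,2]>z0)&(P[...,2]<z1)
    if msk is not None:m&=msk
    return P[m]
def trim(q,k=3):
    # drop isolated points
    from scipy.spatial import cKDTree
    n=np.array([len(x) for x in cKDTree(q).query_ball_point(q,.004)]);return q[n>=k]
def pca(q):
    c=q[:,:2].mean(0);w,v=np.linalg.eigh(np.cov((q[:,:2]-c).T));a=np.degrees(np.arctan2(v[1,1],v[0,1]));return c.round(4),round(a%180,1),(np.sqrt(w)*1000).round(1)
E
python3 - <<'E'
from fit import *
D=np.load('w1.npz');P=D['P'];px=D['px'].astype(int);ok=D['d']>0
r,g,b=px[...,0],px[...,1],px[...,2]
col={'or':(r>g*1.5)&(r>100),'bl':(b>r*1.5)&(b>80),'gr':(g>r*1.4)&(g>60),'wh':(r>140)&(abs(r-b)<50)}
q=near(P,(.62,.111),.04,.032,.06,ok&col['or']);print('hub',len(q),rect(q),pca(q),q[:,2].max())
q=near(P,(.62,.111),.04,.01,.022,ok&col['or']);print('disc',rect(q))
q=near(P,(.527,-.07),.05,.008,.016,ok&col['wh']);print('foot',rect(q),pca(q))
q=near(P,(.527,-.07),.05,.03,.06,ok&col['wh']);print('body',rect(trim(q)),pca(q),q[:,2].max())
q=near(P,(.524,.02),.05,.035,.06,ok&col['bl']);print('wing',rect(trim(q)),pca(q),q[:,2].max())
q=near(P,(.524,.02),.05,.01,.02,ok&col['bl']);print('kfoot',rect(trim(q)))
q=near(P,(.522,.102),.05,.03,.06,ok&col['gr']);print('hous',rect(trim(q)),pca(q),q[:,2].max())
for n,c in (('ht',(.53,.25)),('bt',(.53,.4))):
    g1=(abs(r-b)<40)&(r<140)
    m=ok&(abs(P[...,0]-c[0])<.12)&(abs(P[...,1]-c[1])<.075)&(P[...,2]>.012)&(P[...,2]<.026)&g1
    q=trim(P[m]);print(n,len(q),rect(q),q.min(0),q.max(0))
E
```

```text
hub 157 (array([629.6, 111.7]), array([23.7, 22.3]), 0.8) (array([0.6264, 0.1109]), np.float64(5.8), array([5.8, 7. ])) 0.04408080385365021
disc (array([628.7, 111.2]), array([49.2, 50.9]), 7.1)
foot (array([532.9, -73.8]), array([28.2, 56. ]), 83.9) (array([ 0.5238, -0.0675]), np.float64(9.7), array([ 7.3, 18.8]))
body (array([532.8, -74.1]), array([25.2, 35.8]), 83.6) (array([ 0.5292, -0.0718]), np.float64(6.2), array([7.7, 9.8])) 0.05189034487932609
wing (array([525.7,  18.4]), array([12.4, 50.9]), 86.0) (array([0.5246, 0.0191]), np.float64(176.1), array([ 3.7, 14.9])) 0.04630133445438195
kfoot (array([524.4,  18.5]), array([39.3, 35.6]), 74.5)
hous (array([519.4, 102.4]), array([50.5, 40.1]), 21.5) (array([0.5194, 0.102 ]), np.float64(20.5), array([14.8, 19.1])) 0.04041108962291984
ht 1436 (array([557.1, 252.8]), array([170.1,  95.4]), 2.2) [0.47086202 0.20251878 0.01200165] [0.64211935 0.30319375 0.02599435]
bt 1508 (array([545. , 393.5]), array([ 96.8, 170.4]), 86.8) [0.45750798 0.34101327 0.01200269] [0.63199088 0.44105022 0.02576093]
```

Request:
{"fn": "play_rows", "kwargs": {
  "motion": [
    {"linear": [0.35, 0.01, 0], "roll": 0, "jaw": 0.2},
    {"linear": [0.7, 0.03, -0.2], "roll": 0, "jaw": 0.2},
    {"linear": [0.91, 0.03, -0.4], "roll": 0, "jaw": 0.2},
    {"linear": [0.91, 0.03, -0.7], "roll": 0, "jaw": 0.2},
    {"linear": [0.91, 0.03, -0.95], "roll": 0, "jaw": 0.2},
    {"linear": [0.91, 0.03, -0.95], "roll": 0, "jaw": 0.2},
    {"linear": [0.91, 0.03, -0.95], "roll": 0, "jaw": 0.2},
    {"linear": [0.91, 0.03, -0.95], "roll": 0, "jaw": 0.2},
    {"linear": [0.91, 0.03, -0.95], "roll": 0, "jaw": 0.2},
    {"linear": [0.91, 0.03, -0.95], "roll": 0, "jaw": 0.2}
  ]
}}

```text
clock: 6.6
position: [0.6293, 0.111, 0.0898]
tool_rot: [-0.001, 3.14, 0.0]
wrist_force: [-0.2, 1.2, -0.2]
width: 0.0512
```

```bash
python3 - <<'E'
from h import *
from fit import *
s,im,T=wrist();save(im,'w2')
print(s['clock'],s['position'],s['tool_rot'],s['width'])
P=cloud(im,T);px=im['pixels'].astype(int);ok=im['depth']>0
r,g,b=px[...,0],px[...,1],px[...,2]
q=near(P,(.629,.111),.04,.034,.06,ok&(r>g*1.5)&(r>100));print('hub',len(q),rect(q),q[:,2].max())
q=near(P,(.629,.111),.04,.01,.022,ok&(r>g*1.5)&(r>100));print('disc',rect(q))
E
```

```text
6.6 [0.62927301 0.11097242 0.08975364] [-1.22047915e-03  3.14012436e+00  1.75629848e-04] 0.05124255536839007
hub 367 (array([629.4, 112.2]), array([23.2, 22.4]), 30.9) 0.044114084903986495
disc (array([629.9, 111.8]), array([51., 51.]), 72.0)
```

View pics/w2.png

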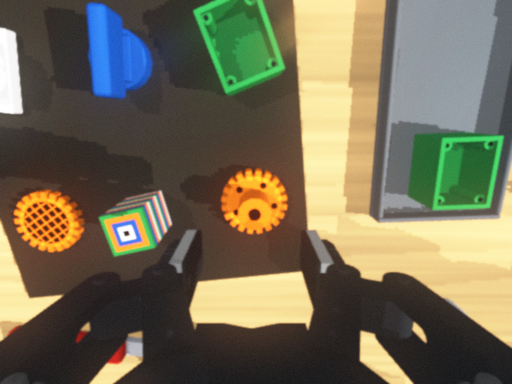

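The gear hub at (254,213) is centred between the fingers. Descend and grip.

Request:
{"fn": "play_rows", "kwargs": {
  "grip_force": 40,
  "motion": [
    {"linear": [0, 0.005, -0.2], "roll": 0, "jaw": 0.2},
    {"linear": [0, 0.005, -0.4], "roll": 0, "jaw": 0.2},
    {"linear": [0, 0.005, -0.455], "roll": 0, "jaw": 0.2},
    {"linear": [0, 0.005, -0.455], "roll": 0, "jaw": -1},
    {"linear": [0, 0.005, -0.455], "roll": 0, "jaw": -1},
    {"linear": [0, 0.005, -0.455], "roll": 0, "jaw": -1},
    {"linear": [0, 0.005, -0.455], "roll": 0, "jaw": -1},
    {"linear": [0, 0.005, -0.455], "roll": 0, "jaw": -1},
    {"linear": [0, 0.005, -0.455], "roll": 0, "jaw": -1},
    {"linear": [0, 0.005, -0.455], "roll": 0, "jaw": -1}
  ]
}}

```text
clock: 7.9
position: [0.63, 0.1117, 0.0223]
tool_rot: [-0.001, 3.139, 0.0]
wrist_force: [1.0, -0.4, 5.0]
width: 0.0224
```

Request:
{"fn": "play_rows", "kwargs": {
  "motion": [
    {"linear": [0, 0, 0.25], "roll": 0, "jaw": -1},
    {"linear": [0, 0, 0.5], "roll": 0, "jaw": -1},
    {"linear": [0, -0.05, 0.73], "roll": 0, "jaw": -1},
    {"linear": [-0.1, -0.3, 0.73], "roll": 0, "jaw": -1},
    {"linear": [-0.25, -0.6, 0.73], "roll": 0, "jaw": -1},
    {"linear": [-0.4, -0.9, 0.73], "roll": 0, "jaw": -1},
    {"linear": [-0.4, -1, 0.73], "roll": 0, "jaw": -1},
    {"linear": [-0.4, -1, 0.73], "roll": 0, "jaw": -1},
    {"linear": [-0.4, -1, 0.73], "roll": 0, "jaw": -1},
    {"linear": [-0.4, -1, 0.73], "roll": 0, "jaw": -1}
  ]
}}

```text
clock: 9.15
position: [0.5704, -0.037, 0.1316]
tool_rot: [-0.004, 3.139, 0.001]
wrist_force: [0.4, -0.2, 0.0]
width: 0.0223
```

```bash
cat > tray.py <<'E'
from h import *
from fit import *
def tray(P,ok,px,c):
    r,g,b=[px[...,i].astype(int) for i in range(3)]
    m=ok&(abs(P[...,0]-c[0])<.12)&(abs(P[...,1]-c[1])<.07)&(P[...,2]>.012)&(P[...,2]<.026)&(abs(r-b)<40)&(r<140)
    q=trim(P[m]);return len(q),rect(q)
E
python3 - <<'E'
from tray import *
s,im,T=wrist();save(im,'w3')
print(s['clock'],s['position'],s['tool_rot'],s['width'],s['wrist_force'])
P=cloud(im,T);px=im['pixels'];ok=im['depth']>0
print(tray(P,ok,px,(.54,-.262)),tray(P,ok,px,(.53,-.4)))
for k in ('scene','side'):
    i=get_image(k);
    if k=='scene':save(i,'s1')
    print(k,tray(cloud(i),i['depth']>0,i['pixels'],(.54,-.262)),tray(cloud(i),i['depth']>0,i['pixels'],(.53,-.4)))
E
```

```text
9.15 [ 0.57035256 -0.03704734  0.13161625] [-3.94967149e-03  3.13872711e+00  6.53427195e-04] 0.02233021663133456 [ 0.35083874 -0.22927086  0.00442317]
(1648, (array([ 542.9, -245.3]), array([ 66.4, 168.6]), 85.9)) (0, (array([0., 0.]), array([0., 0.]), 0.0))
scene (325, (array([ 543.9, -258.6]), array([ 98.2, 172.6]), 86.0)) (262, (array([ 539.6, -397.5]), array([ 97.3, 171.5]), 88.6))
side (202, (array([ 541.1, -263.1]), array([ 96.8, 172.5]), 85.4)) (292, (array([ 536.7, -401.7]), array([ 96.6, 173.7]), 88.4))
```

View pics/w3.png

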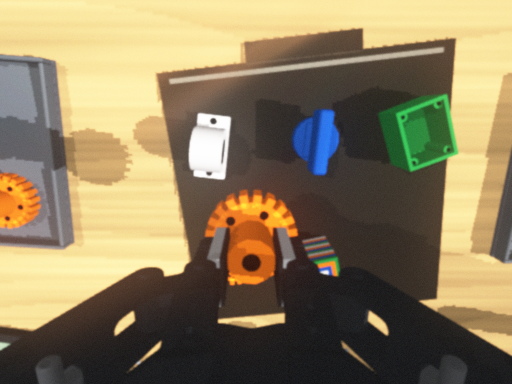

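Request:
{"fn": "play_rows", "kwargs": {
  "motion": [
    {"linear": [-0.1, -0.33, 0], "roll": 0, "jaw": -1},
    {"linear": [-0.2, -0.66, 0], "roll": 0, "jaw": -1},
    {"linear": [-0.31, -1, 0], "roll": 0, "jaw": -1},
    {"linear": [-0.31, -1, 0], "roll": 0, "jaw": -1},
    {"linear": [-0.31, -1, 0], "roll": 0, "jaw": -1},
    {"linear": [-0.31, -1, 0], "roll": 0, "jaw": -1},
    {"linear": [-0.31, -1, 0], "roll": 0, "jaw": -1},
    {"linear": [-0.31, -1, 0], "roll": 0, "jaw": -1},
    {"linear": [-0.31, -1, 0], "roll": 0, "jaw": -1},
    {"linear": [-0.31, -1, 0], "roll": 0, "jaw": -1}
  ]
}}

```text
clock: 10.55
position: [0.5237, -0.1872, 0.1317]
tool_rot: [-0.004, 3.139, 0.0]
wrist_force: [0.6, 0.6, -0.1]
width: 0.0224
```

Request:
{"fn": "play_rows", "kwargs": {
  "motion": [
    {"linear": [-0.08, -0.25, 0], "roll": 0, "jaw": -1},
    {"linear": [-0.15, -0.48, 0], "roll": 0, "jaw": -1},
    {"linear": [-0.15, -0.48, -0.2], "roll": 0, "jaw": -1},
    {"linear": [-0.15, -0.48, -0.4], "roll": 0, "jaw": -1},
    {"linear": [-0.15, -0.48, -0.55], "roll": 0, "jaw": -1},
    {"linear": [-0.15, -0.48, -0.65], "roll": 0, "jaw": -1},
    {"linear": [-0.15, -0.48, -0.69], "roll": 0, "jaw": -1},
    {"linear": [-0.15, -0.48, -0.7], "roll": 0, "jaw": -1},
    {"linear": [-0.15, -0.48, -0.71], "roll": 0, "jaw": -1},
    {"linear": [-0.15, -0.48, -0.715], "roll": 0, "jaw": -1}
  ]
}}

```text
clock: 11.8
position: [0.5017, -0.2595, 0.0251]
tool_rot: [-0.004, 3.138, -0.001]
wrist_force: [-0.0, -0.2, -0.5]
width: 0.0227
```

```bash
python3 - <<'E'
from h import *
s,im,T=wrist();save(im,'w4');print(s['position'],s['wrist_force'],s['width'])
E
```

```text
[ 0.50167375 -0.25949144  0.02507412] [-0.01824607 -0.23300275 -0.52233204] 0.02265850864980894
```

View pics/w4.png

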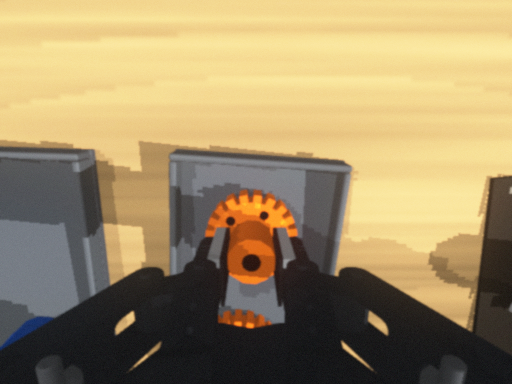

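Request:
{"fn": "play_rows", "kwargs": {
  "motion": [
    {"linear": [0, 0, -0.006], "roll": 0, "jaw": -1},
    {"linear": [0, 0, -0.012], "roll": 0, "jaw": -1},
    {"linear": [0, 0, -0.016], "roll": 0, "jaw": -1},
    {"linear": [0, 0, -0.018], "roll": 0, "jaw": -1},
    {"linear": [0, 0, -0.018], "roll": 0, "jaw": -0.3},
    {"linear": [0, 0, -0.018], "roll": 0, "jaw": 0.0},
    {"linear": [0, 0, -0.018], "roll": 0, "jaw": 0.2},
    {"linear": [0, 0, -0.018], "roll": 0, "jaw": 0.2},
    {"linear": [0, 0, 0.2], "roll": 0, "jaw": 0.2},
    {"linear": [0, 0, 0.5], "roll": 0, "jaw": 0.2}
  ]
}}

```text
clock: 13.1
position: [0.5004, -0.2587, 0.0993]
tool_rot: [-0.004, 3.141, 0.003]
wrist_force: [0.6, -0.2, -0.1]
width: 0.0513
```

Request:
{"fn": "play_rows", "kwargs": {
  "motion": [
    {"linear": [0.0, 0, 0.2], "roll": 0, "jaw": 0.2},
    {"linear": [0.0, 0.3, 0.25], "roll": 0, "jaw": 0.2},
    {"linear": [0.0, 0.65, 0.25], "roll": 0, "jaw": 0.2},
    {"linear": [0.0, 1, 0.25], "roll": 0, "jaw": 0.2},
    {"linear": [0.0, 1, 0.25], "roll": 0, "jaw": 0.2},
    {"linear": [0.0, 1, 0.25], "roll": 0, "jaw": 0.2},
    {"linear": [0.0, 1, 0.25], "roll": 0, "jaw": 0.2},
    {"linear": [0.0, 1, 0.25], "roll": 0, "jaw": 0.2},
    {"linear": [0.0, 1, 0.25], "roll": 0, "jaw": 0.2},
    {"linear": [0.0, 1, 0.25], "roll": 0, "jaw": 0.2}
  ]
}}

```text
clock: 14.35
position: [0.5004, -0.109, 0.1367]
tool_rot: [-0.003, 3.141, 0.003]
wrist_force: [-0.2, -0.4, 1.2]
width: 0.0511
```

```bash
python3 - <<'E'
from tray import *
s,im,T=wrist();save(im,'w5');print(s['position'],s['tool_rot'],s['width'])
P=cloud(im,T);px=im['pixels'].astype(int);ok=im['depth']>0
r,g,b=px[...,0],px[...,1],px[...,2]
for n,c,z0,z1,m in (('foot',(.53,-.074),.008,.016,(r>140)&(abs(r-b)<60)),('body',(.53,-.074),.03,.06,(r>140)&(abs(r-b)<60)),('ptop',(.53,-.074),.049,.06,(r>140)&(abs(r-b)<60)),('wing',(.525,.018),.037,.06,(b>r*1.5)&(b>80))):
    q=trim(near(P,c,.045,z0,z1,ok&m));print(n,len(q),rect(q),pca(q))
i=get_image('scene');save(i,'s2');Q=cloud(i);o=i['depth']>0
p=i['pixels'].astype(int);q=Q[o&(p[...,0]>p[...,1]*1.5)&(p[...,0]>100)&(Q[...,1]<-.2)&(Q[...,0]<.535)&(Q[...,1]>-.32)];print(rect(q),q[:,2].max())
a=cv2.imread('pics/s2.png')[100:210,80:260];cv2.imwrite('pics/s2c.png',cv2.resize(a,None,fx=3,fy=3))
E
```

```text
[ 0.50038174 -0.10903501  0.13668   ] [-2.61514774e-03  3.14107088e+00  3.03717249e-03] 0.05106049644720713
foot 487 (array([532.8, -74.4]), array([28.2, 55.7]), 83.3) (array([ 0.5179, -0.0766]), np.float64(151.3), array([ 7.2, 16.2]))
body 1027 (array([532.4, -74.5]), array([24. , 35.4]), 82.3) (array([ 0.5275, -0.0752]), np.float64(160.3), array([6.6, 9.6]))
ptop 286 (array([533. , -74.6]), array([23.5, 16.8]), 81.4) (array([ 0.5324, -0.0769]), np.float64(92.9), array([3.9, 5.8]))
wing 910 (array([526.4,  17.5]), array([12.6, 52.4]), 86.8) (array([0.5244, 0.0164]), np.float64(176.3), array([ 3.5, 14.8]))
(array([ 497.8, -266.7]), array([74.3, 51.5]), 65.7) 0.04724433229972358
```

View pics/w5.png

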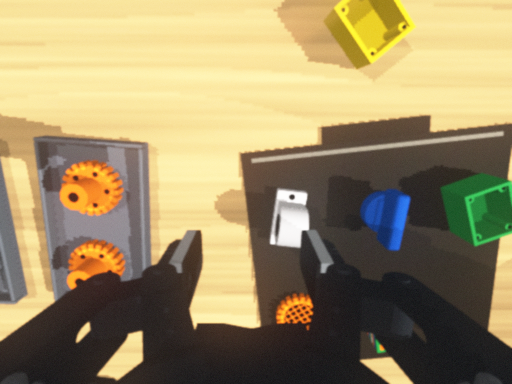

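View pics/s2c.png

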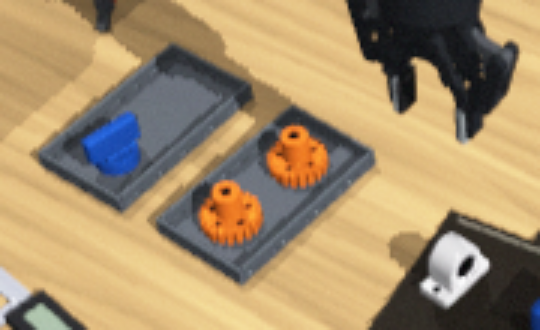

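Gear stands upright in its tray (scene crop (300,155)). Now the block, at (0.533,-0.0745), yaw -7°.

Request:
{"fn": "play_rows", "kwargs": {
  "motion": [
    {"linear": [0.1, 0.1, 0], "roll": -0.08, "jaw": 0.2},
    {"linear": [0.217, 0.23, 0], "roll": -0.155, "jaw": 0.2},
    {"linear": [0.217, 0.23, 0], "roll": -0.155, "jaw": 0.2},
    {"linear": [0.217, 0.23, -0.2], "roll": -0.155, "jaw": 0.2},
    {"linear": [0.217, 0.23, -0.45], "roll": -0.155, "jaw": 0.2},
    {"linear": [0.217, 0.23, -0.65], "roll": -0.155, "jaw": 0.2},
    {"linear": [0.217, 0.23, -0.77], "roll": -0.155, "jaw": 0.2},
    {"linear": [0.217, 0.23, -0.79], "roll": -0.155, "jaw": 0.2},
    {"linear": [0.217, 0.23, -0.79], "roll": -0.155, "jaw": 0.2},
    {"linear": [0.217, 0.23, -0.79], "roll": -0.155, "jaw": 0.2}
  ]
}}

```text
clock: 15.7
position: [0.5337, -0.0747, 0.0193]
tool_rot: [0.188, 3.134, 0.002]
wrist_force: [-0.8, 1.1, 0.3]
width: 0.0515
```

```bash
python3 - <<'E'
from h import *
s,im,T=wrist();save(im,'w6');print(s['position'],s['wrist_force'],s['width'])
E
```

```text
[ 0.53370142 -0.07472125  0.01928974] [-0.79720826  1.09082345  0.2790997 ] 0.051497914343644036
```

View pics/w6.png

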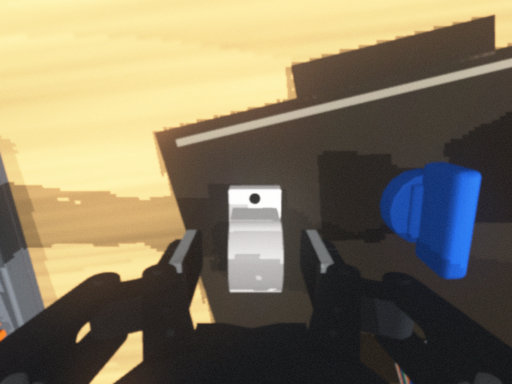

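Block centred between the pads at (255,240) and aligned. Grip and lift.

Request:
{"fn": "play_rows", "kwargs": {
  "grip_force": 40,
  "motion": [
    {"linear": [0, 0, 0], "roll": 0, "jaw": -1},
    {"linear": [0, 0, 0], "roll": 0, "jaw": -1},
    {"linear": [0, 0, 0], "roll": 0, "jaw": -1},
    {"linear": [0, 0, 0], "roll": 0, "jaw": -1},
    {"linear": [0, 0, 0], "roll": 0, "jaw": -1},
    {"linear": [0, 0, 0], "roll": 0, "jaw": -1},
    {"linear": [0, 0, 0.2], "roll": 0, "jaw": -1},
    {"linear": [0, 0, 0.45], "roll": 0, "jaw": -1},
    {"linear": [0, 0.0, 0.75], "roll": 0, "jaw": -1},
    {"linear": [0, 0.1, 0.75], "roll": 0, "jaw": -1}
  ]
}}

```text
clock: 17.0
position: [0.5364, -0.0608, 0.1353]
tool_rot: [0.189, 3.126, -0.0]
wrist_force: [1.0, 0.3, -1.5]
width: 0.0233
```

Request:
{"fn": "play_rows", "kwargs": {
  "motion": [
    {"linear": [0, 0.2, 0.1], "roll": 0, "jaw": -1},
    {"linear": [0, 0.6, 0.1], "roll": 0, "jaw": -1},
    {"linear": [0, 1, 0.1], "roll": 0, "jaw": -1},
    {"linear": [0, 1, 0.1], "roll": 0, "jaw": -1},
    {"linear": [0, 1, 0.1], "roll": 0, "jaw": -1},
    {"linear": [0, 1, 0.1], "roll": 0, "jaw": -1},
    {"linear": [0, 1, 0.1], "roll": 0, "jaw": -1},
    {"linear": [0, 1, 0.1], "roll": 0, "jaw": -1},
    {"linear": [0, 1, 0.1], "roll": 0, "jaw": -1},
    {"linear": [0, 1, 0.1], "roll": 0, "jaw": -1}
  ]
}}

```text
clock: 18.25
position: [0.5365, 0.0891, 0.1504]
tool_rot: [0.19, 3.126, -0.0]
wrist_force: [0.7, 0.9, -1.3]
width: 0.0235
```

```bash
python3 - <<'E'
from tray import *
s,im,T=wrist();save(im,'w7');print(s['position'],s['tool_rot'],s['width'])
P=cloud(im,T);px=im['pixels'];ok=im['depth']>0
print(tray(P,ok,px,(.552,.253)),tray(P,ok,px,(.542,.396)))
E
```

```text
[0.53646673 0.08905371 0.15040559] [ 1.89961150e-01  3.12614317e+00 -3.56151093e-04] 0.02354179656508803
(3379, (array([557.4, 252.8]), array([170.4,  95.8]), 2.1)) (272, (array([599.5, 344.7]), array([ 5.6, 55.6]), 88.6))
```

View pics/w7.png

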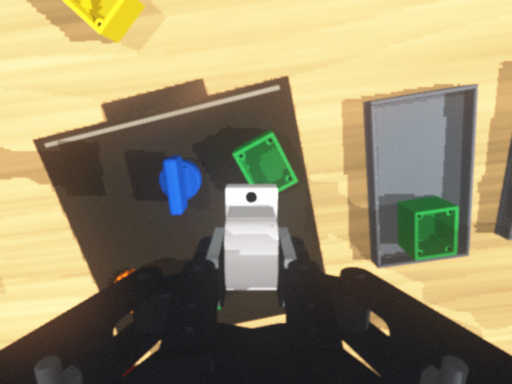

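Request:
{"fn": "play_rows", "kwargs": {
  "motion": [
    {"linear": [0, 0.33, 0], "roll": 0.04, "jaw": -1},
    {"linear": [-0.1, 0.66, 0], "roll": 0.08, "jaw": -1},
    {"linear": [-0.1, 1, 0], "roll": 0.08, "jaw": -1},
    {"linear": [-0.1, 1, 0], "roll": 0.08, "jaw": -1},
    {"linear": [-0.1, 1, 0], "roll": 0.08, "jaw": -1},
    {"linear": [-0.1, 1, 0], "roll": 0.08, "jaw": -1},
    {"linear": [-0.1, 1, 0], "roll": 0.08, "jaw": -1},
    {"linear": [-0.1, 1, 0], "roll": 0.08, "jaw": -1},
    {"linear": [-0.1, 1, 0], "roll": 0.08, "jaw": -1},
    {"linear": [-0.1, 1, 0], "roll": 0.08, "jaw": -1}
  ]
}}

```text
clock: 19.55
position: [0.5215, 0.239, 0.1504]
tool_rot: [0.092, 3.131, 0.0]
wrist_force: [-0.9, -0.4, 0.1]
width: 0.0235
```

```bash
python3 - <<'E'
from tray import *
s,im,T=wrist();save(im,'w8');print(s['position'],s['tool_rot'],s['width'])
P=cloud(im,T);px=im['pixels'];ok=im['depth']>0
print(tray(P,ok,px,(.545,.398)))
E
```

```text
[0.5215092  0.23901487 0.15041235] [9.18846210e-02 3.13052537e+00 1.78791640e-04] 0.02349492517646398
(2794, (array([545.7, 394.5]), array([ 96.7, 171.5]), 86.7))
```

View pics/w8.png

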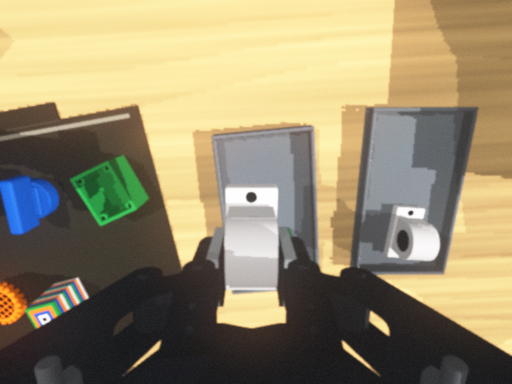

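Request:
{"fn": "play_rows", "kwargs": {
  "motion": [
    {"linear": [-0.04, 0.33, 0], "roll": 0, "jaw": -1},
    {"linear": [-0.08, 0.66, 0], "roll": 0, "jaw": -1},
    {"linear": [-0.11, 1, 0], "roll": 0, "jaw": -1},
    {"linear": [-0.11, 1, -0.1], "roll": 0, "jaw": -1},
    {"linear": [-0.11, 1, -0.3], "roll": 0, "jaw": -1},
    {"linear": [-0.11, 1, -0.5], "roll": 0, "jaw": -1},
    {"linear": [-0.11, 1, -0.65], "roll": 0, "jaw": -1},
    {"linear": [-0.11, 1, -0.7], "roll": 0, "jaw": -1},
    {"linear": [-0.11, 1, -0.7], "roll": 0, "jaw": -1},
    {"linear": [-0.11, 1, -0.7], "roll": 0, "jaw": -1}
  ]
}}

```text
clock: 20.85
position: [0.5058, 0.3893, 0.0466]
tool_rot: [0.092, 3.129, 0.002]
wrist_force: [-0.6, 0.5, -0.1]
width: 0.0234
```

Request:
{"fn": "play_rows", "kwargs": {
  "motion": [
    {"linear": [0, 0.05, 0], "roll": 0, "jaw": -1},
    {"linear": [0, 0.05, -0.03], "roll": 0, "jaw": -1},
    {"linear": [0, 0.05, -0.06], "roll": 0, "jaw": -1},
    {"linear": [0, 0.05, -0.09], "roll": 0, "jaw": -1},
    {"linear": [0, 0.05, -0.12], "roll": 0, "jaw": -1},
    {"linear": [0, 0.05, -0.14], "roll": 0, "jaw": -1},
    {"linear": [0, 0.05, -0.15], "roll": 0, "jaw": -1},
    {"linear": [0, 0.05, -0.155], "roll": 0, "jaw": -1},
    {"linear": [0, 0.05, -0.155], "roll": 0, "jaw": -1},
    {"linear": [0, 0.05, -0.155], "roll": 0, "jaw": -1}
  ]
}}

```text
clock: 22.1
position: [0.5059, 0.3968, 0.0235]
tool_rot: [0.092, 3.129, 0.002]
wrist_force: [-0.1, -0.2, -1.0]
width: 0.0231
```

```bash
python3 - <<'E'
from h import *
s,im,T=wrist();save(im,'w9');print(s['position'],s['wrist_force'],s['width'])
E
```

```text
[0.50591718 0.39682248 0.02349393] [-0.09459389 -0.21206911 -0.95056049] 0.02305649539778629
```

View pics/w9.png

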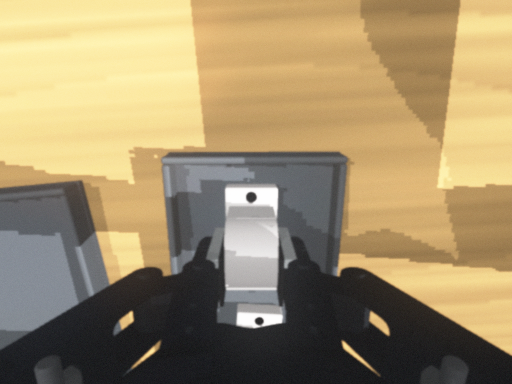

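Block is over the free floor at (252,240), no contact yet. Lower the last 3 mm and release.

Request:
{"fn": "play_rows", "kwargs": {
  "motion": [
    {"linear": [0, 0, -0.006], "roll": 0, "jaw": -1},
    {"linear": [0, 0, -0.012], "roll": 0, "jaw": -1},
    {"linear": [0, 0, -0.018], "roll": 0, "jaw": -1},
    {"linear": [0, 0, -0.021], "roll": 0, "jaw": -1},
    {"linear": [0, 0, -0.022], "roll": 0, "jaw": -0.4},
    {"linear": [0, 0, -0.022], "roll": 0, "jaw": -0.2},
    {"linear": [0, 0, -0.022], "roll": 0, "jaw": -0.1},
    {"linear": [0, 0, -0.022], "roll": 0, "jaw": -0.1},
    {"linear": [0, 0, 0.2], "roll": 0, "jaw": -0.1},
    {"linear": [0, 0, 0.5], "roll": 0, "jaw": -0.1}
  ]
}}

```text
clock: 23.4
position: [0.5048, 0.3961, 0.0977]
tool_rot: [0.092, 3.132, -0.001]
wrist_force: [-0.2, -0.1, 1.5]
width: 0.0384
```

Request:
{"fn": "play_rows", "kwargs": {
  "motion": [
    {"linear": [0, 0, 0.2], "roll": 0, "jaw": -0.1},
    {"linear": [0, -0.3, 0.3], "roll": 0, "jaw": -0.1},
    {"linear": [0, -0.7, 0.3], "roll": 0, "jaw": -0.1},
    {"linear": [0, -1, 0.3], "roll": 0, "jaw": -0.1},
    {"linear": [0, -1, 0.3], "roll": 0, "jaw": -0.1},
    {"linear": [0, -1, 0.3], "roll": 0, "jaw": -0.1},
    {"linear": [0, -1, 0.3], "roll": 0, "jaw": -0.1},
    {"linear": [0, -1, 0.3], "roll": 0, "jaw": -0.1},
    {"linear": [0, -1, 0.3], "roll": 0, "jaw": -0.1},
    {"linear": [0, -1, 0.3], "roll": 0, "jaw": -0.1}
  ]
}}

```text
clock: 24.65
position: [0.5047, 0.2465, 0.1426]
tool_rot: [0.091, 3.132, -0.001]
wrist_force: [-0.6, 0.5, -0.8]
width: 0.0388
```

Request:
{"fn": "play_rows", "kwargs": {
  "motion": [
    {"linear": [0, -0.3, 0], "roll": 0, "jaw": -0.1},
    {"linear": [0, -0.6, 0], "roll": 0, "jaw": -0.1},
    {"linear": [0, -1, 0], "roll": 0, "jaw": -0.1},
    {"linear": [0, -1, 0], "roll": 0, "jaw": -0.1},
    {"linear": [0, -1, 0], "roll": 0, "jaw": -0.1},
    {"linear": [0, -1, 0], "roll": 0, "jaw": -0.1},
    {"linear": [0, -1, 0], "roll": 0, "jaw": -0.1},
    {"linear": [0, -1, 0], "roll": 0, "jaw": -0.1},
    {"linear": [0, -1, 0], "roll": 0, "jaw": -0.1},
    {"linear": [0, -1, 0], "roll": 0, "jaw": -0.1}
  ]
}}

```text
clock: 25.9
position: [0.5046, 0.0966, 0.1425]
tool_rot: [0.091, 3.132, -0.001]
wrist_force: [0.3, 0.6, 0.1]
width: 0.0385
```

```bash
python3 - <<'E'
from tray import *
s,im,T=wrist();save(im,'w10');print(s['clock'],s['position'],s['tool_rot'],s['width'])
P=cloud(im,T);px=im['pixels'].astype(int);ok=im['depth']>0
r,g,b=px[...,0],px[...,1],px[...,2]
for n,c,z0,z1,m in (('wing',(.525,.018),.037,.06,(b>r*1.5)&(b>80)),('hous',(.52,.102),.032,.06,(g>r*1.4)&(g>60))):
    q=trim(near(P,c,.045,z0,z1,ok&m));print(n,len(q),rect(q),pca(q))
i=get_image('scene');save(i,'s3')
a=cv2.imread('pics/s3.png')[170:340,220:460];cv2.imwrite('pics/s3c.png',cv2.resize(a,None,fx=3,fy=3))
E
```

```text
25.9 [0.50463747 0.09662711 0.14252288] [ 9.07645415e-02  3.13206677e+00 -1.42342957e-03] 0.038459407454285846
wing 803 (array([525.8,  18.4]), array([12.3, 52.3]), 86.0) (array([0.5243, 0.0195]), np.float64(176.5), array([ 3.5, 15. ]))
hous 963 (array([519.3, 102.6]), array([50.7, 40.1]), 21.5) (array([0.5193, 0.1019]), np.float64(20.7), array([14.7, 19.1]))
```

View pics/s3c.png

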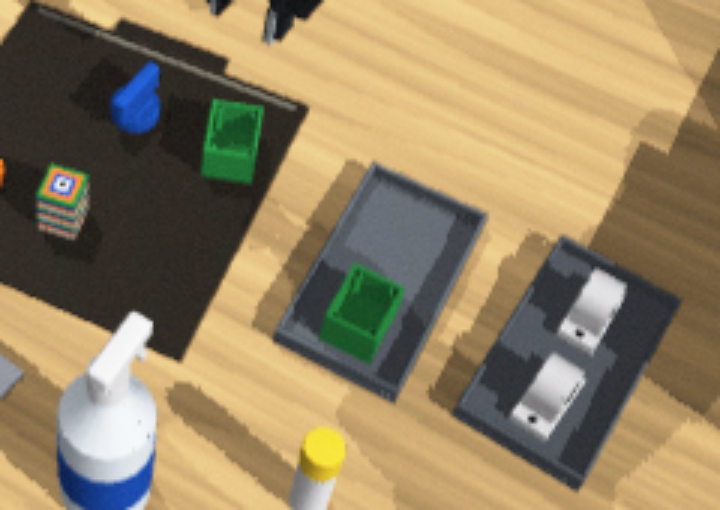

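View pics/w10.png

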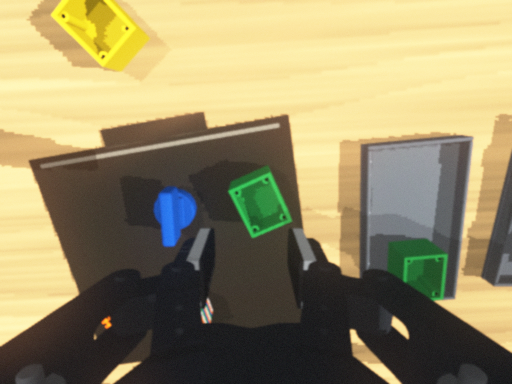

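Block stands upright in its tray (crop (593,310)). Next, the knob at (175,212).

Request:
{"fn": "play_rows", "kwargs": {
  "motion": [
    {"linear": [0.05, -0.2, 0], "roll": 0, "jaw": -0.1},
    {"linear": [0.141, -0.523, 0], "roll": -0.01, "jaw": -0.1},
    {"linear": [0.141, -0.523, 0], "roll": -0.01, "jaw": -0.1},
    {"linear": [0.141, -0.523, -0.2], "roll": -0.01, "jaw": -0.1},
    {"linear": [0.141, -0.523, -0.45], "roll": -0.01, "jaw": -0.1},
    {"linear": [0.141, -0.523, -0.65], "roll": -0.01, "jaw": -0.1},
    {"linear": [0.141, -0.523, -0.77], "roll": -0.01, "jaw": -0.1},
    {"linear": [0.141, -0.523, -0.8], "roll": -0.01, "jaw": -0.1},
    {"linear": [0.141, -0.523, -0.8], "roll": -0.01, "jaw": -0.1},
    {"linear": [0.141, -0.523, -0.8], "roll": -0.01, "jaw": -0.1}
  ]
}}

```text
clock: 27.25
position: [0.5266, 0.0181, 0.0235]
tool_rot: [0.103, 3.13, -0.002]
wrist_force: [0.0, -0.0, 0.4]
width: 0.0384
```

```bash
python3 - <<'E'
from h import *
s,im,T=wrist();save(im,'w11');print(s['position'],s['wrist_force'],s['width'])
E
```

```text
[0.5266152  0.01812315 0.02352586] [ 0.0060331  -0.00343701  0.41978741] 0.03836167565562191
```

View pics/w11.png

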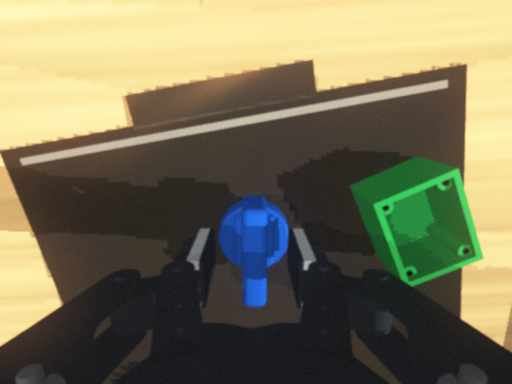

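Request:
{"fn": "play_rows", "kwargs": {
  "grip_force": 40,
  "motion": [
    {"linear": [0, 0, 0], "roll": 0, "jaw": -1},
    {"linear": [0, 0, 0], "roll": 0, "jaw": -1},
    {"linear": [0, 0, 0], "roll": 0, "jaw": -1},
    {"linear": [0, 0, 0], "roll": 0, "jaw": -1},
    {"linear": [0, 0, 0], "roll": 0, "jaw": -1},
    {"linear": [0, 0, 0], "roll": 0, "jaw": -1},
    {"linear": [0, 0, 0.2], "roll": 0, "jaw": -1},
    {"linear": [0, 0, 0.45], "roll": 0, "jaw": -1},
    {"linear": [0, -0.05, 0.75], "roll": 0, "jaw": -1},
    {"linear": [0, -0.25, 0.8], "roll": 0, "jaw": -1}
  ]
}}

```text
clock: 28.55
position: [0.5285, -0.0192, 0.1469]
tool_rot: [0.099, 3.124, -0.002]
wrist_force: [1.0, -0.3, -0.0]
width: 0.0109
```

Request:
{"fn": "play_rows", "kwargs": {
  "motion": [
    {"linear": [0, -0.3, 0], "roll": 0, "jaw": -1},
    {"linear": [0, -0.6, 0], "roll": 0, "jaw": -1},
    {"linear": [-0.1, -1, 0], "roll": 0, "jaw": -1},
    {"linear": [-0.1, -1, 0], "roll": 0, "jaw": -1},
    {"linear": [-0.1, -1, 0], "roll": 0, "jaw": -1},
    {"linear": [-0.1, -1, 0], "roll": 0, "jaw": -1},
    {"linear": [-0.1, -1, 0], "roll": 0, "jaw": -1},
    {"linear": [-0.1, -1, 0], "roll": 0, "jaw": -1},
    {"linear": [-0.1, -1, 0], "roll": 0, "jaw": -1},
    {"linear": [-0.1, -1, 0], "roll": 0, "jaw": -1}
  ]
}}

```text
clock: 29.8
position: [0.5136, -0.169, 0.1469]
tool_rot: [0.098, 3.125, -0.002]
wrist_force: [0.3, -0.4, 0.2]
width: 0.0115
```

Request:
{"fn": "play_rows", "kwargs": {
  "motion": [
    {"linear": [0, -0.3, 0], "roll": 0.02, "jaw": -1},
    {"linear": [0, -0.6, 0], "roll": 0.04, "jaw": -1},
    {"linear": [-0.07, -1, 0], "roll": 0.04, "jaw": -1},
    {"linear": [-0.07, -1, 0], "roll": 0.04, "jaw": -1},
    {"linear": [-0.07, -1, 0], "roll": 0.04, "jaw": -1},
    {"linear": [-0.07, -1, 0], "roll": 0.04, "jaw": -1},
    {"linear": [-0.07, -1, 0], "roll": 0.04, "jaw": -1},
    {"linear": [-0.07, -1, 0], "roll": 0.04, "jaw": -1},
    {"linear": [-0.07, -1, 0], "roll": 0.04, "jaw": -1},
    {"linear": [-0.07, -1, 0], "roll": 0.04, "jaw": -1}
  ]
}}

```text
clock: 31.05
position: [0.5032, -0.3188, 0.147]
tool_rot: [0.049, 3.126, -0.002]
wrist_force: [-0.4, -0.8, -0.3]
width: 0.0108
```

```bash
python3 - <<'E'
from tray import *
s,im,T=wrist();save(im,'w12');print(s['position'],s['tool_rot'],s['width'])
P=cloud(im,T);px=im['pixels'];ok=im['depth']>0
print(tray(P,ok,px,(.538,-.40)))
E
```

```text
[ 0.50320376 -0.31882072  0.14697703] [ 4.90223417e-02  3.12553425e+00 -2.23573394e-03] 0.010826294257051469
(1512, (array([ 530.1, -400.5]), array([ 95.3, 154.6]), 88.4))
```

View pics/w12.png

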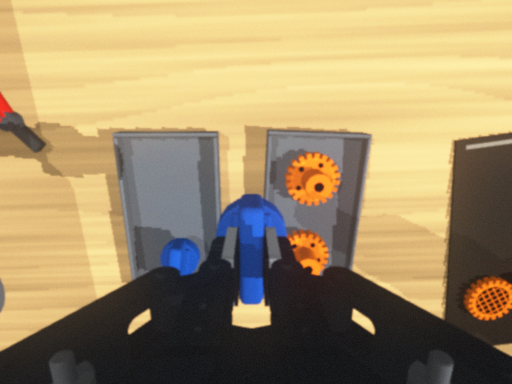

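Request:
{"fn": "play_rows", "kwargs": {
  "motion": [
    {"linear": [-0.02, -0.27, 0], "roll": 0, "jaw": -1},
    {"linear": [-0.04, -0.538, 0], "roll": 0, "jaw": -1},
    {"linear": [-0.04, -0.538, -0.15], "roll": 0, "jaw": -1},
    {"linear": [-0.04, -0.538, -0.4], "roll": 0, "jaw": -1},
    {"linear": [-0.04, -0.538, -0.6], "roll": 0, "jaw": -1},
    {"linear": [-0.04, -0.538, -0.7], "roll": 0, "jaw": -1},
    {"linear": [-0.04, -0.538, -0.76], "roll": 0, "jaw": -1},
    {"linear": [-0.04, -0.538, -0.79], "roll": 0, "jaw": -1},
    {"linear": [-0.04, -0.538, -0.8], "roll": 0, "jaw": -1},
    {"linear": [-0.04, -0.538, -0.8], "roll": 0, "jaw": -1}
  ]
}}

```text
clock: 32.35
position: [0.4975, -0.4, 0.0277]
tool_rot: [0.049, 3.125, -0.004]
wrist_force: [0.0, 1.1, 0.0]
width: 0.0108
```

```bash
python3 - <<'E'
from h import *
s,im,T=wrist();save(im,'w13');print(s['position'],s['wrist_force'],s['width'])
E
```

```text
[ 0.49754499 -0.39998314  0.02771724] [0.02367517 1.09214656 0.02126328] 0.01083431771826067
```

View pics/w13.png

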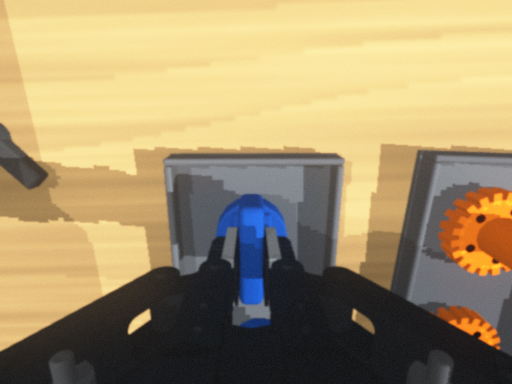

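Request:
{"fn": "play_rows", "kwargs": {
  "motion": [
    {"linear": [0, 0, -0.008], "roll": 0, "jaw": -1},
    {"linear": [0, 0, -0.016], "roll": 0, "jaw": -1},
    {"linear": [0, 0, -0.021], "roll": 0, "jaw": -1},
    {"linear": [0, 0, -0.024], "roll": 0, "jaw": -1},
    {"linear": [0, 0, -0.024], "roll": 0, "jaw": -0.7},
    {"linear": [0, 0, -0.024], "roll": 0, "jaw": -0.4},
    {"linear": [0, 0, -0.024], "roll": 0, "jaw": -0.3},
    {"linear": [0, 0, -0.024], "roll": 0, "jaw": -0.3},
    {"linear": [0, 0, 0.2], "roll": 0, "jaw": -0.3},
    {"linear": [0, 0, 0.5], "roll": 0, "jaw": -0.3}
  ]
}}

```text
clock: 33.65
position: [0.4966, -0.399, 0.1019]
tool_rot: [0.049, 3.127, 0.001]
wrist_force: [1.3, -0.8, 0.1]
width: 0.03
```

Request:
{"fn": "play_rows", "kwargs": {
  "motion": [
    {"linear": [0, 0, 0.2], "roll": 0, "jaw": -0.3},
    {"linear": [0, 0.3, 0.3], "roll": 0, "jaw": -0.3},
    {"linear": [0, 0.7, 0.3], "roll": 0, "jaw": 0},
    {"linear": [0, 1, 0.3], "roll": 0, "jaw": 0.4},
    {"linear": [0, 1, 0.3], "roll": 0, "jaw": 0.4},
    {"linear": [0, 1, 0.3], "roll": 0, "jaw": 0.4},
    {"linear": [0, 1, 0.3], "roll": 0, "jaw": 0.4},
    {"linear": [0, 1, 0.3], "roll": 0, "jaw": 0.4},
    {"linear": [0, 1, 0.3], "roll": 0, "jaw": 0.4},
    {"linear": [0, 1, 0.3], "roll": 0, "jaw": 0.4}
  ]
}}

```text
clock: 34.9
position: [0.4965, -0.2494, 0.1467]
tool_rot: [0.05, 3.128, 0.001]
wrist_force: [-0.0, 0.4, 0.2]
width: 0.0599
```

Request:
{"fn": "play_rows", "kwargs": {
  "motion": [
    {"linear": [0, 0.3, 0], "roll": 0.15, "jaw": 0.4},
    {"linear": [0, 0.6, 0], "roll": 0.3, "jaw": 0.4},
    {"linear": [0, 1, 0], "roll": 0.45, "jaw": 0.4},
    {"linear": [0, 1, 0], "roll": 0.51, "jaw": 0.4},
    {"linear": [0, 1, 0], "roll": 0.51, "jaw": 0.4},
    {"linear": [0, 1, 0], "roll": 0.51, "jaw": 0.4},
    {"linear": [0, 1, 0], "roll": 0.51, "jaw": 0.4},
    {"linear": [0, 1, 0], "roll": 0.51, "jaw": 0.4},
    {"linear": [0, 1, 0], "roll": 0.51, "jaw": 0.4},
    {"linear": [0, 1, 0], "roll": 0.51, "jaw": 0.4}
  ]
}}

```text
clock: 36.15
position: [0.4965, -0.0995, 0.1467]
tool_rot: [-0.572, 3.076, 0.005]
wrist_force: [0.5, 0.3, -0.3]
width: 0.06
```

Request:
{"fn": "play_rows", "kwargs": {
  "motion": [
    {"linear": [0, 0.3, 0], "roll": 0, "jaw": 0.4},
    {"linear": [0, 0.6, 0], "roll": 0, "jaw": 0.4},
    {"linear": [0.1, 1, 0], "roll": 0, "jaw": 0.4},
    {"linear": [0.1, 1, 0], "roll": 0, "jaw": 0.4},
    {"linear": [0.1, 1, 0], "roll": 0, "jaw": 0.4},
    {"linear": [0.1, 1, 0], "roll": 0, "jaw": 0.4},
    {"linear": [0.1, 1, 0], "roll": 0, "jaw": 0.4},
    {"linear": [0.1, 1, 0], "roll": 0, "jaw": 0.4},
    {"linear": [0.1, 1, 0], "roll": 0, "jaw": 0.4},
    {"linear": [0.1, 1, 0], "roll": 0, "jaw": 0.4}
  ]
}}

```text
clock: 37.4
position: [0.5115, 0.0503, 0.1467]
tool_rot: [-0.572, 3.076, 0.005]
wrist_force: [-0.4, -0.0, -0.4]
width: 0.06
```

```bash
python3 - <<'E'
from tray import *
s,im,T=wrist();save(im,'w14');print(s['clock'],s['position'],s['tool_rot'],s['width'])
P=cloud(im,T);px=im['pixels'].astype(int);ok=im['depth']>0
r,g,b=px[...,0],px[...,1],px[...,2]
q=trim(near(P,(.52,.102),.045,.032,.06,ok&(g>r*1.4)&(g>60)));print(len(q),rect(q),pca(q))
R=Ro.from_rotvec(s['tool_rot']).as_matrix();print(np.degrees(np.arctan2(-R[1,0],-R[0,0])))
i=get_image('scene');save(i,'s4')
a=cv2.imread('pics/s4.png')[100:290,80:330];cv2.imwrite('pics/s4c.png',cv2.resize(a,None,fx=3,fy=3))
E
```

```text
37.4 [0.51148765 0.05026835 0.14670733] [-0.57194639  3.07556127  0.00508659] 0.05998008335531135
846 (array([519.3, 102.6]), array([50.7, 40.2]), 21.5) (array([0.5166, 0.0998]), np.float64(2.2), array([14.1, 18.9]))
21.069026293243407
```

View pics/w14.png

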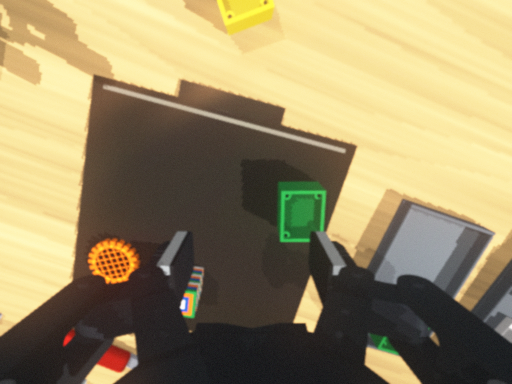

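View pics/s4c.png

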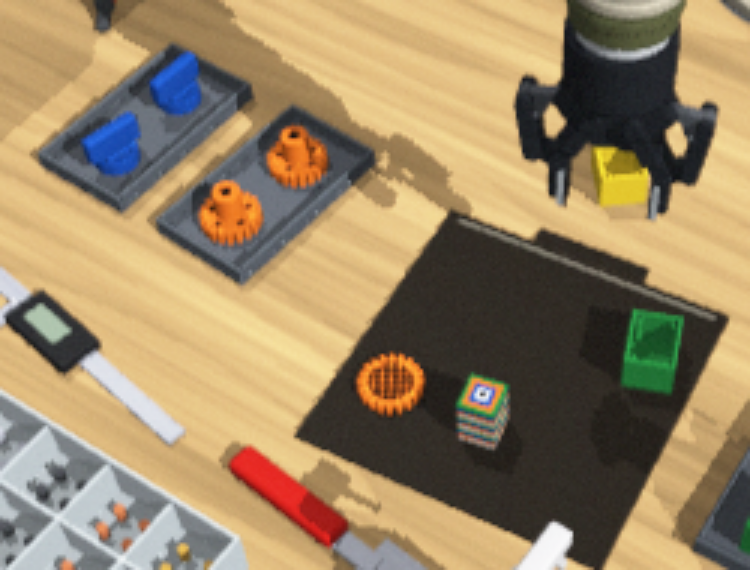

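Knob stands upright in its tray (crop (175,85)). Now the housing, aligned with the gripper axes at (302,212).

Request:
{"fn": "play_rows", "kwargs": {
  "motion": [
    {"linear": [0.02, 0.17, 0], "roll": 0, "jaw": 0.4},
    {"linear": [0.05, 0.349, 0], "roll": 0.008, "jaw": 0.4},
    {"linear": [0.05, 0.349, 0], "roll": 0.008, "jaw": 0.4},
    {"linear": [0.05, 0.349, -0.25], "roll": 0.008, "jaw": 0.4},
    {"linear": [0.05, 0.349, -0.5], "roll": 0.008, "jaw": 0.4},
    {"linear": [0.05, 0.349, -0.75], "roll": 0.008, "jaw": 0.4},
    {"linear": [0.05, 0.349, -0.88], "roll": 0.008, "jaw": 0.4},
    {"linear": [0.05, 0.349, -0.91], "roll": 0.008, "jaw": 0.4},
    {"linear": [0.05, 0.349, -0.91], "roll": 0.008, "jaw": 0.4},
    {"linear": [0.05, 0.349, -0.91], "roll": 0.008, "jaw": 0.4}
  ]
}}

```text
clock: 38.75
position: [0.52, 0.1027, 0.0114]
tool_rot: [-0.582, 3.072, 0.004]
wrist_force: [-0.5, 0.3, -0.3]
width: 0.0597
```

```bash
python3 - <<'E'
from h import *
s,im,T=wrist();save(im,'w15');print(s['position'],s['wrist_force'],s['width'])
E
```

```text
[0.52003642 0.10265897 0.01135814] [-0.49679968  0.28463227 -0.28200781] 0.05965741386416965
```

View pics/w15.png

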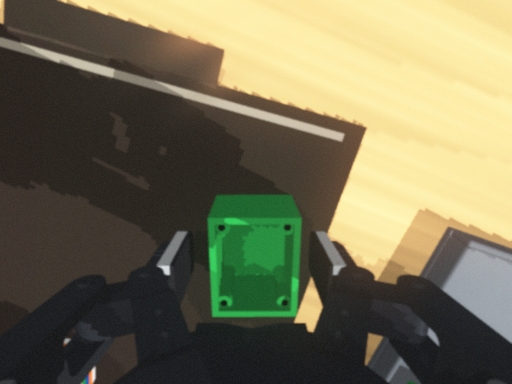

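Request:
{"fn": "play_rows", "kwargs": {
  "grip_force": 35,
  "motion": [
    {"linear": [0, 0, 0], "roll": 0, "jaw": -1},
    {"linear": [0, 0, 0], "roll": 0, "jaw": -1},
    {"linear": [0, 0, 0], "roll": 0, "jaw": -1},
    {"linear": [0, 0, 0], "roll": 0, "jaw": -1},
    {"linear": [0, 0, 0], "roll": 0, "jaw": -1},
    {"linear": [0, 0, 0], "roll": 0, "jaw": -1},
    {"linear": [0, 0, 0.2], "roll": 0, "jaw": -1},
    {"linear": [0, 0, 0.45], "roll": 0, "jaw": -1},
    {"linear": [0, 0, 0.7], "roll": 0, "jaw": -1},
    {"linear": [0, 0.1, 0.7], "roll": -0.1, "jaw": -1}
  ]
}}

```text
clock: 40.05
position: [0.5225, 0.1175, 0.1198]
tool_rot: [-0.454, 3.086, 0.003]
wrist_force: [0.4, 0.5, -0.4]
width: 0.0395
```

```bash
python3 - <<'E'
from tray import *
s,im,T=wrist();save(im,'w16');print(s['position'],s['tool_rot'],s['width'])
P=cloud(im,T);print(tray(P,im['depth']>0,im['pixels'],(.557,.253)))
R=Ro.from_rotvec(s['tool_rot']).as_matrix();print(np.degrees(np.arctan2(-R[1,0],-R[0,0])))
E
```

```text
[0.52251871 0.11746601 0.11983311] [-4.54377942e-01  3.08643249e+00  2.52094014e-03] 0.039489126067359936
(1675, (array([547.7, 252.9]), array([150.9,  95.9]), 2.1))
16.75060596953473
```

View pics/w16.png

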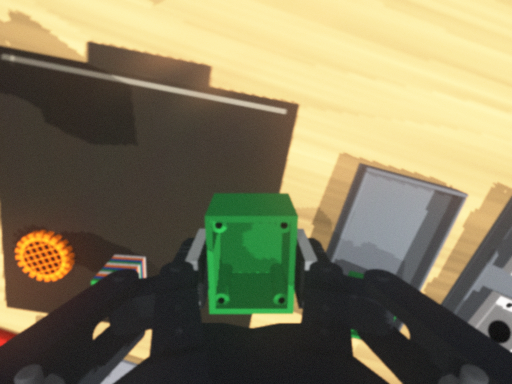

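Request:
{"fn": "play_rows", "kwargs": {
  "motion": [
    {"linear": [0, 0.3, 0], "roll": -0.15, "jaw": -1},
    {"linear": [-0.047, 0.6, 0], "roll": -0.325, "jaw": -1},
    {"linear": [-0.047, 0.892, 0], "roll": -0.325, "jaw": -1},
    {"linear": [-0.047, 0.892, 0], "roll": -0.325, "jaw": -1},
    {"linear": [-0.047, 0.892, -0.2], "roll": -0.325, "jaw": -1},
    {"linear": [-0.047, 0.892, -0.4], "roll": -0.325, "jaw": -1},
    {"linear": [-0.047, 0.892, -0.5], "roll": -0.325, "jaw": -1},
    {"linear": [-0.047, 0.892, -0.5], "roll": -0.325, "jaw": -1},
    {"linear": [-0.047, 0.892, -0.5], "roll": -0.325, "jaw": -1},
    {"linear": [-0.047, 0.892, -0.5], "roll": -0.325, "jaw": -1}
  ]
}}

```text
clock: 41.35
position: [0.5152, 0.2532, 0.0446]
tool_rot: [-0.056, 3.119, 0.002]
wrist_force: [-0.4, 0.4, 0.3]
width: 0.0393
```

```bash
python3 - <<'E'
from h import *
s,im,T=wrist();save(im,'w17');print(s['position'],s['wrist_force'],s['width'])
E
```

```text
[0.51522795 0.25323644 0.0445833 ] [-0.40475146  0.40619513  0.30176637] 0.03930354837890048
```

View pics/w17.png

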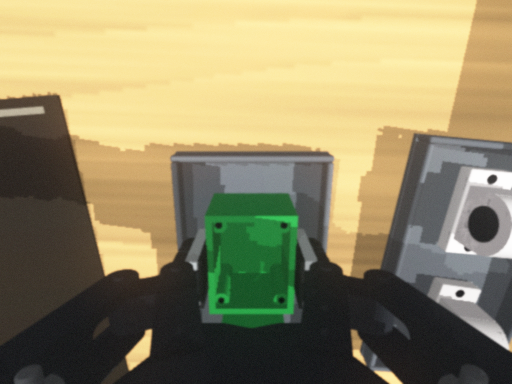

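Request:
{"fn": "play_rows", "kwargs": {
  "motion": [
    {"linear": [0, -0.01, -0.05], "roll": 0, "jaw": -1},
    {"linear": [0, -0.01, -0.1], "roll": 0, "jaw": -1},
    {"linear": [0, -0.01, -0.14], "roll": 0, "jaw": -1},
    {"linear": [0, -0.01, -0.17], "roll": 0, "jaw": -1},
    {"linear": [0, -0.01, -0.185], "roll": 0, "jaw": -1},
    {"linear": [0, -0.01, -0.193], "roll": 0, "jaw": -1},
    {"linear": [0, -0.01, -0.198], "roll": 0, "jaw": -1},
    {"linear": [0, -0.01, -0.203], "roll": 0, "jaw": -1},
    {"linear": [0, -0.01, -0.208], "roll": 0, "jaw": -1},
    {"linear": [0, -0.01, -0.208], "roll": 0, "jaw": -1}
  ]
}}

```text
clock: 42.65
position: [0.5152, 0.2518, 0.0135]
tool_rot: [-0.056, 3.119, 0.002]
wrist_force: [0.2, -0.8, 1.3]
width: 0.0392
```

Request:
{"fn": "play_rows", "kwargs": {
  "motion": [
    {"linear": [0, 0, -0.004], "roll": 0, "jaw": -1},
    {"linear": [0, 0, -0.008], "roll": 0, "jaw": -1},
    {"linear": [0, 0, -0.011], "roll": 0, "jaw": -1},
    {"linear": [0, 0, -0.011], "roll": 0, "jaw": -1},
    {"linear": [0, 0, -0.011], "roll": 0, "jaw": 0.05},
    {"linear": [0, 0, -0.011], "roll": 0, "jaw": 0.15},
    {"linear": [0, 0, -0.011], "roll": 0, "jaw": 0.15},
    {"linear": [0, 0, -0.011], "roll": 0, "jaw": 0.15},
    {"linear": [0, 0, 0.15], "roll": 0, "jaw": 0.15},
    {"linear": [0, 0, 0.45], "roll": 0, "jaw": 0.15}
  ]
}}

```text
clock: 43.9
position: [0.5135, 0.2512, 0.0796]
tool_rot: [-0.056, 3.124, -0.0]
wrist_force: [0.1, 0.7, -0.2]
width: 0.0488
```

Request:
{"fn": "play_rows", "kwargs": {
  "motion": [
    {"linear": [0, 0, 0.3], "roll": 0, "jaw": 0.15},
    {"linear": [0, 0, 0.6], "roll": 0, "jaw": 0.15},
    {"linear": [-0.2, 0, 0.8], "roll": 0, "jaw": 0.15},
    {"linear": [-0.5, 0, 0.8], "roll": 0, "jaw": 0.15},
    {"linear": [-0.8, 0, 0.8], "roll": 0, "jaw": 0.15},
    {"linear": [-0.8, 0, 0.8], "roll": 0, "jaw": 0.15},
    {"linear": [-0.8, 0, 0.8], "roll": 0, "jaw": 0.15},
    {"linear": [-0.8, 0, 0.8], "roll": 0, "jaw": 0.15},
    {"linear": [-0.8, 0, 0.8], "roll": 0, "jaw": 0.15},
    {"linear": [-0.8, 0, 0.8], "roll": 0, "jaw": 0.15}
  ]
}}

```text
clock: 45.15
position: [0.3939, 0.2511, 0.1994]
tool_rot: [-0.055, 3.124, -0.0]
wrist_force: [-0.1, 0.2, 0.5]
width: 0.0491
```

```bash
python3 - <<'E'
from tray import *
s,im,T=wrist();save(im,'w18');print(s['clock'],s['position'],s['width'])
i=get_image('scene');save(i,'s5')
a=cv2.imread('pics/s5.png')[105:340,85:455];cv2.imwrite('pics/s5c.png',cv2.resize(a,None,fx=2.1,fy=2.1,interpolation=cv2.INTER_CUBIC))
P=cloud(im,T);px=im['pixels'].astype(int);r,g,b=px[...,0],px[...,1],px[...,2]
q=trim(near(P,(.515,.252),.035,.03,.06,(im['depth']>0)&(g>r*1.4)&(g>60)));print(rect(q),np.percentile(q[:,2],[5,50,95]))
E
```

```text
45.15 [0.39393932 0.25109604 0.19938601] 0.04912285926509064
(array([513.9, 249.9]), array([50.2, 39.7]), 2.3) [0.03134293 0.0383098  0.04002729]
```

View pics/s5c.png

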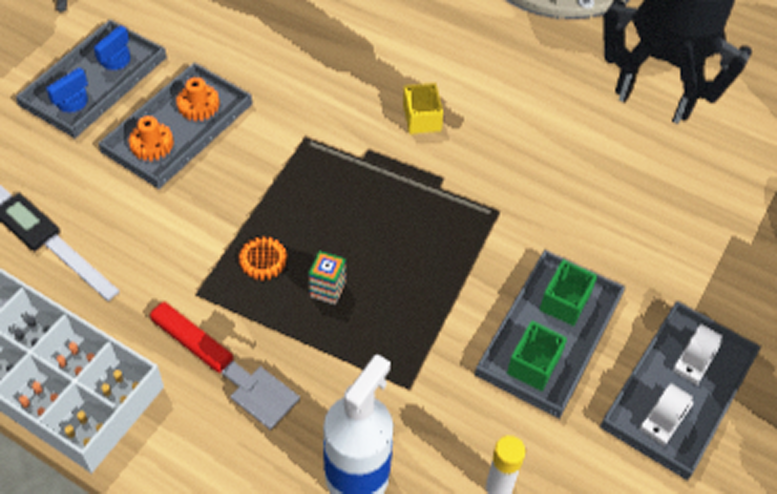

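View pics/w18.png

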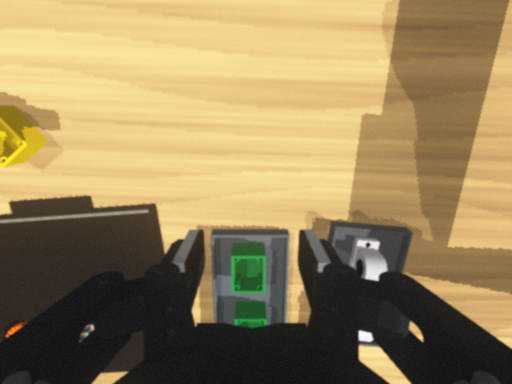

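All four parts stand upright beside their like. The tower (327,278) and failed gear (262,258) have not moved, and the gripper is clear.

```bash
python3 -c "
from bench import *
print(hand_in())"
```

```text
the job is handed in; nothing more can be done
None
```

I took the gear, bearing block, wing knob and housing off the plate one at a time, in that order. Each was set down by lowering it the last millimetres before releasing, on the free half of the tray that already held a part like it. The job was handed in at about 45 s.

**Final checks:** The last scene picture shows all four parts upright in their trays. The purge tower, the failed gear and the yellow look-alike are where they were, and the arm is clear of everything. The wrist view puts the housing level and aligned with its tray; I checked the other three parts in the pictures after release.

**Forces:** The wrist-force readings I had, taken at the end of each move, never exceeded about 5 N; I did not see the forces within a move.

**Disagreements:**
- The trained networks gave a few doubtful detections, such as calling the gear a wing knob in the side view. I worked from the depth fits instead.
- One early angle estimate for the block disagreed with its outline fit. A closer look confirmed the outline fit.

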